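Hold the reader's spring flap open and slide the vial carrier under it

ROBOT

A 6-joint arm with a two-finger parallel gripper is mounted at the origin on the work surface. World frame = base frame: x ahead of the robot, y to its left, z up, the work surface at z = 0. Lengths are in mm, angles in rad, forces in N, time in s.
With the tool pointing down it reaches from about 275 to 1000 mm from the base axis. Payload 8.4 kg.
Tool frame: the origin (TCP) lies where the fingers leave the gripper's body, on its centre line; the fingertips stand 73 mm ahead of it and the grasp point (between the pads) lies 54 mm ahead of it (grip_point_offset is the distance from the TCP to the grasp point, in mm); z points along the fingers, y is the direction in which the jaws open and shut (so a half turn about z gives the same grasp; the last joint's range is limited). The gripper opens to 85 mm and grips with 20 to 120 N. Pads are 22 mm wide; open, the fingers measure 114 mm over their backs; the gripper's body (76 mm by 85 mm) begins 54 mm behind the grasp point. The pads swing forward as they close: fully open they stand 13 mm farther back than shut.
Start: joints at [1.107, 0.353, 1.633, -0, 1.155, -0.002], TCP at [278.474, 559.536, 303.881] pointing down, gripper open.
Joint ranges: [-2.63, 2.63], [-0.92, 2.1], [0.06, 2.66], [-1.3, 4.44], [0, 2.69], [-3.02, 3.02]. Speed limits (rad/s): [2.22, 2.22, 2.79, 3.14, 3.14, 3.14].

INTERFACE

Orientations are given as [roll, pitch, yaw] about the fixed x, y, z axes, in that order (R = Rz(yaw) Ry(pitch) Rx(roll)).
In Python, from rig import sense, grab_frame, sign_off, grip_point_offset gives the robot as it stands. The module is installed in compiled form; this text tells all that it offers.
- The arm moves only by the tool drive_tool, never from a script. Its argument "targets" is one flat list of numbers, 7 for each row, row after row: the shift along the tool's x, y, z in m, then the turn, a rotation vector about the tool's x, y, z in rad, then the opening, from 0 (shut) to 1 (fully open). In form: [tx, ty, tz, wx, wy, wz, grip, tx, ty, tz, wx, wy, wz, grip, ...]. A call has 1 to 12 rows; each row is the pose to reach, as a shift and turn from the pose commanded when the call began, along the tool's axes at that moment; what a row does not reach only later rows make up. A row lasts 1/12 s, in which the tool goes at most 41.7 mm and 7.16 degrees, less where a joint would pass 70% of its speed; a pose out of reach is approached as far as the arm can. A call with a gripper value outside its range is refused whole. The fingers move at their own pace and stop on an object; "force" is the grip in N (left out, the last holds). Time passes only in rows, so rows that repeat a pose let the fingers close. It gives the time, the measured TCP pose, the force and the opening at its end, in the units of the state.
- sense(): the state, without advancing time (a new reading comes with each control period).
- grab_frame(name): name is "scene" or "top" or "wrist"; returns a dict with "color" (384x512x3 uint8, blue, green, red), "vertical_fov" (degrees; the focal length in pixels is half the picture's height over the tangent of half this angle, whatever the lens; pixels are square), "cx", "cy" (the principal point, pixels), "k1" (the pictures are not rectified: a ray, as slopes to the right and down, at radius r is drawn at 1 + k1 r^2 times it, then the intrinsics apply), "world_from_camera" (4x4, takes a point from camera to world coordinates). Camera axes: x right, y down, z forward; pixel columns grow to the right and rows downward; lengths in mm; the calibration is good to about 2 mm. A picture is of the moment at which its call begins. There is no depth.
- sign_off(): hands the job in, once; it reports no verdict.
The state is a dict: "clock": time; "qpos": joint angles; "qvel": joint speeds; "joint_efforts": joint torques, N m; "eef_pos": TCP position; "tcp_rot": TCP orientation; "contact_force": force on the tool from outside, world axes, zero at the start; "wrist_torque": the same for the moment, N m; "opening": opening from 0.0 (shut) to 1.0 (fully open).
Only numpy, scipy, OpenCV 4.12 (cv2) and the standard library are available. Lean on these libraries where they do the work, as an engineer would, in place of code of your own. Each camera call takes 0.05 s, during which the arm holds its last target. There are 200 camera calls.

TASK

Load the blue vial carrier into the rack reader: with one fingertip press the orange paddle down so that the yellow spring flap lifts fully, and keep it held while the other fingertip pushes the carrier by its rear push plate along the lane, under the flap, until its nose is fully home against the back stop. Only then let go, so that the flap closes behind the carrier, and move clear. Slide the carrier only, do not lift it, do not ram it into the flap or drop the flap on it, and leave everything else on the bench where it stands.

Things in the scene. Friction and masses are not known exactly. Their poses are not given: they have to be found in the camera images.
- bay: Rack reader, fixed: grey base plate with loading lane, covered bay, white housing 70 mm high behind. Origin: bench surface, lane's centre line, at the front face of the closed flap's lip. x runs along the lane into the reader (push direction), y left, z up. Reader coordinates below are in this frame, in mm.
- lane_start (a point): Lane floor, centre, reader x = -160, z = 4: open end of the lane. The lane is 76 wide between two aluminium rails (5 thick, tops at z = 14) that run from here to the bay; the bay's walls carry on to the back stop.
- bay_stop (a point): Centre of the back stop's face (upright front of the housing), reader x = 76, y = 0, z = 19: the middle of the carrier's nose comes here when fully home.
- flap (a joint): Angle (rad) of the translucent yellow spring flap with its orange paddle, one rigid piece on a hinge line parallel to the lane (reader y = -48, z = 30): 0 closed, 0.5 lifted with the paddle level, 0.57 at its hard stop. Pressing the paddle lifts it; released, it springs shut. Pressing takes about 3 N at first, 6 N when level. The carrier passes under it from about 0.4.
- flap_lip (a point): Middle of the lower edge of the flap's hanging lip, front face; reader x = 0, y = 17, z = 14 when closed. The lip is 4 thick, 41 wide (y -3 to 38, left half of the lane only); closed it blocks the carrier, and pushing against it does not open it. The flap's roof covers x 0 to 70, top at z = 51 closed; its left edge rises to about 90 when lifted.
- paddle_top (a point): On the upper face of the orange ribbed paddle, mid-width, at reader x = -80; moves with it. The paddle is a bar right of the lane and parallel to it, 32 wide, 6 thick, x -165 to 20 (its arms begin at x = -10). Flap closed: y = -95, z = 38, face sloping 0.5 rad, outer edge higher. At 0.5: y = -93, z = 14, face level. A fingertip can slide along it while holding it down.
- carrier: Loose dark blue vial carrier (about 160 g), white capped vials, in the lane before the flap. Origin: centre of its rack's underside; x towards the nose, along the lane. Rack 60 long (x -30 to 30), 73 wide, 22 high, 30 over the caps. Fully home: origin at reader x = 46, the closed lip hangs 12 mm behind the rack, the push plate stays outside.
- push_plate (a point): Middle of the rear face of the carrier's upright lighter-blue push plate (30 wide, 6 thick, 2 to 36 above the lane floor), on a low arm behind the rack: carrier x = -60, y = -21, z = 19. Push here along the lane; it lies 72 mm in y from the middle of the pressed paddle. Fully home: reader x = -14.
- orange_rack: Bystander: orange vial rack 144 x 95 x 46 mm. Origin: centre of underside.
- white_rack: Bystander: whitish empty rack 111 x 78 x 33 mm. Origin: centre of underside.
- blue_box: Bystander: dark blue freezer box 134 x 134 x 54 mm. Origin: centre of underside.
- bottle: Bystander: brown bottle, 60 mm wide, 130 mm high. Origin: centre of underside.
- vial_a: Bystander: white-capped vial, 14 mm wide, 42 mm high, standing loose on the reader's base plate to the left of the lane. Origin: centre of underside.
- vial_b: Bystander: red-capped vial, 14 mm wide, 42 mm high, standing loose on the reader's base plate to the left of the lane. Origin: centre of underside.
- marker: Bystander: white marker pen with black cap lying on the bench, 128 x 15 x 13 mm. Origin: underside, 50 mm from the blunt end; x towards the cap.

How it is judged (in metres and radians):
On the way, in this order (a step that is already met when the one before it is completed fails the run):
1. a fingertip holds the flap lifted while the carrier is still in front of it (value of joint flap above 0.38 rad and contact force between the fingers and flap above 0.5 N and x of carrier in the frame of bay below -0.024 m), for 0.1 s.
2. the carrier has been pushed half under the flap, which is still held lifted by a finger (value of joint flap above 0.36 rad and contact force between the fingers and flap above 0.3 N and x of carrier in the frame of bay between -0.005 and 0.02 m).
3. the carrier is home while the flap is still held lifted by a finger (value of joint flap above 0.36 rad and contact force between the fingers and flap above 0.3 N and x of carrier in the frame of bay above 0.04 m), for 0.1 s.
At the end, for the whole second after the job is handed in: The carrier stands flat in the bay, its nose within 6 mm of the back stop, at rest, and the flap is closed behind it (within 0.04 rad) (x of carrier in the frame of bay above 0.04 m and value of joint flap below 0.04 rad and z of carrier in the frame of bay below 0.008 m and angle between carrier's own z axis and vertical below 0.06 rad and linear speed of carrier below 0.01 m/s); the robot touches nothing.
It fails at once if the carrier is lifted more than 8 mm off the lane, or tipped (z of carrier in the frame of bay above 0.012 m or angle between carrier's own z axis and vertical above 0.2 rad).
It fails at once if the carrier is rammed into the flap or the flap dropped on it (over 4 N between them) (contact force between carrier and flap above 4 N).
It fails at once if a bystander is disturbed (moved more than 15 mm) (distance of any of orange_rack, white_rack, blue_box, bottle, vial_a, vial_b, marker from where it was at the start of the episode above 0.015 m).
It also fails if it takes over 51 s, if anything falls off the work surface, if the arm or the gripper's body presses on something with over 40 N, if the wrist force passes 120 N, or if a joint passes its speed limit or range.

## Working session

There is one attempt and no reset: what is moved stays moved. The work goes in short steps, Python scripts to look and compute and a tool call to move; the robot and the scene stay as the last step left them, time stands still between calls to the robot, and variables do not carry over. Pictures are saved under pics/ and viewed, about 8 in all and at most 12, crops included, and the job is handed in when it is done.

Besides the shell and the picture viewer there is one more tool, called after ">>>" as name(argument=value, ...), one argument or row to a line, values as JSON. drive_tool: Moves the arm, as the interface text tells. Its arguments: {"type":"object","properties":{"targets":{"type":"array"},"force":{"type":"number"}},"required":["targets"]}

```bash
mkdir -p pics; python3 - <<'E'
from rig import *
import cv2
s=sense();print(s)
for n in("scene","top"):
    f=grab_frame(n);cv2.imwrite(f"pics/{n}0.png",f["color"]);print(n,f["vertical_fov"],f["cx"],f["cy"],f["k1"],f["world_from_camera"].tolist() if hasattr(f["world_from_camera"],'tolist') else f["world_from_camera"])
E
```

```text
{'clock': 0.0, 'qpos': array([ 1.10659717e+00,  3.53659386e-01,  1.63413796e+00,  5.58924547e-06,
        1.15521271e+00, -2.40562057e-03]), 'qvel': array([-1.06028160e-03,  1.62275449e-03, -5.83430894e-04, -1.62722973e-03,
        2.07346977e-05, -2.02656856e-03]), 'joint_efforts': array([ 1.47602783e-03, -6.05251193e+01, -3.42070985e+01,  9.11422353e-05,
        9.21582221e-03,  8.54442874e-06]), 'eef_pos': array([278.30305095, 559.19295672, 303.15295904]), 'tcp_rot': array([-3.14017526e+00, -8.52001935e-06,  2.67979685e+00]), 'contact_force': array([-0.18017392, -0.36112842, -0.10756623]), 'wrist_torque': array([0.06085745, 0.02216771, 0.02483489]), 'opening': 1.0005332714528044}
scene 44.8302155474057 263.4987228304578 196.931408642591 0.040109525411302305 [[-0.6295892445292178, 0.45743444158503294, -0.6279897410188464, 1283.7133975346153], [0.776927649192596, 0.369748018451492, -0.5095780909451086, 621.0228028885497], [-0.0009006071258588995, -0.8087274785136116, -0.5881828409634378, 785.7576969657292], [0.0, 0.0, 0.0, 1.0]]
top 54.90981034319812 260.79894105109094 188.3370843304489 0.02594820336882427 [[0.012541919683508086, -0.9983609216994177, 0.055840579099265625, 451.2897865199494], [-0.9997814144604555, -0.013454839093954203, -0.016002831137224297, 7.559460310208072], [0.016727927250653248, -0.05562766693332292, -0.9983114439499591, 1302.870487033284], [0.0, 0.0, 0.0, 1.0]]
```

View pics/top0.png

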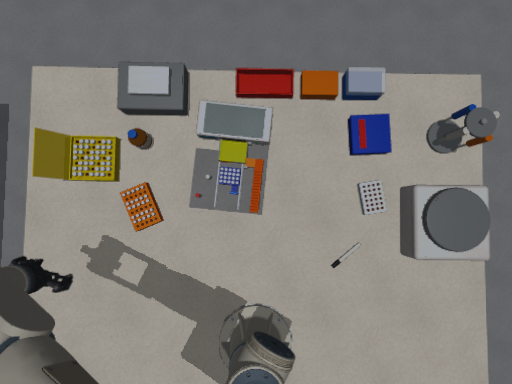

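View pics/scene0.png

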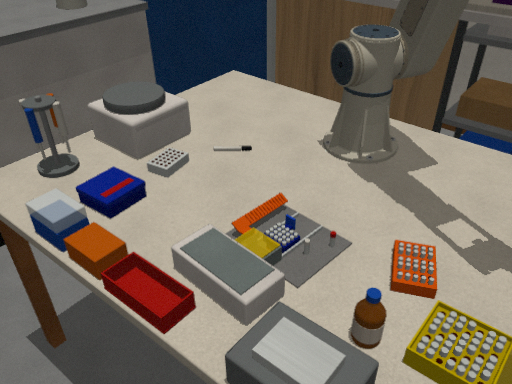

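```bash
cat >h.py <<'E'
import numpy as np,cv2
from rig import *
from scipy.spatial.transform import Rotation as Ro
def cam(n):
    f=grab_frame(n);f["f"]=f["color"].shape[0]/2/np.tan(np.radians(f["vertical_fov"]/2));f["T"]=np.array(f["world_from_camera"]);return f
def proj(f,P):
    P=np.atleast_2d(P);c=(P-f["T"][:3,3])@f["T"][:3,:3];s=c[:,:2]/c[:,2:]
    s=s*(1+f["k1"]*(s**2).sum(1,keepdims=True));return s*f["f"]+[f["cx"],f["cy"]]
def unproj(f,uv,z):
    uv=np.atleast_2d(uv).astype(float);d=(uv-[f["cx"],f["cy"]])/f["f"];s=d.copy()
    for _ in range(20): s=d/(1+f["k1"]*(s**2).sum(1,keepdims=True))
    r=np.c_[s,np.ones(len(s))]@f["T"][:3,:3].T;o=f["T"][:3,3]
    z=np.broadcast_to(z,len(s));return o+r*((z-o[2])/r[:,2])[:,None]
E
python3 - <<'E'
from h import *
f=cam("top");g=cam("scene")
a=cv2.resize(f["color"][95:220,185:275],None,fx=4.4,fy=4.4,interpolation=cv2.INTER_CUBIC)
b=cv2.resize(g["color"][185:285,225:355],None,fx=3,fy=3,interpolation=cv2.INTER_CUBIC)
o=np.zeros((600,800,3),np.uint8);o[:a.shape[0],:a.shape[1]]=a;o[:b.shape[0],400:400+b.shape[1]]=b
cv2.imwrite("pics/crop1.png",o)
E
```

```text
(no output)
```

View pics/crop1.png

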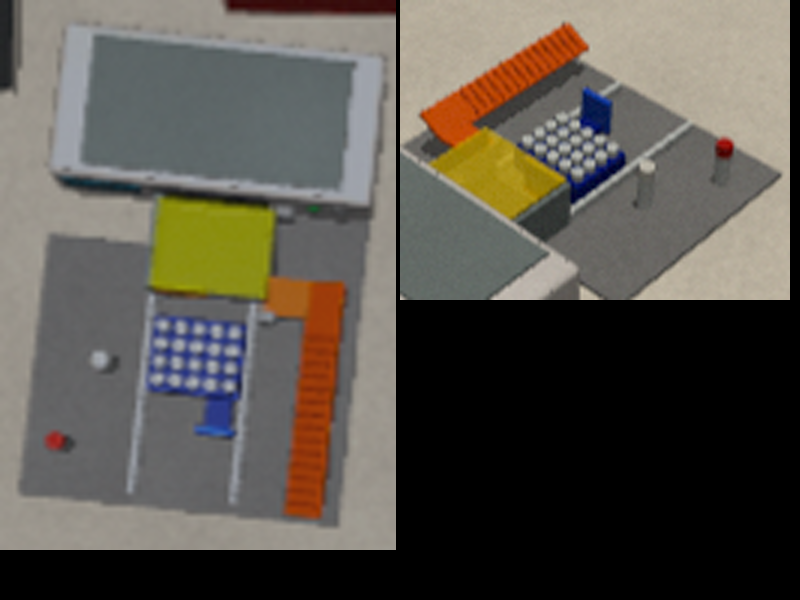

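```bash
cat >>h.py <<'E'
def bay_pts(p,P):
    c,s=np.cos(p[2]),np.sin(p[2]);P=np.atleast_2d(np.array(P,float));return np.c_[p[0]+c*P[:,0]-s*P[:,1],p[1]+s*P[:,0]+c*P[:,1],P[:,2]]
def to_bay(p,W):
    W=np.atleast_2d(W);c,s=np.cos(p[2]),np.sin(p[2]);d=W[:,:2]-p[:2];return np.c_[d@[c,s],d@[-s,c],W[:,2]]
E
python3 - <<'E'
from h import *
from scipy.optimize import least_squares
f=cam("top")
C=np.array([[130,491],[234,501],[150,292],[303,515],[54,168]])/4.4+[184.6,94.6]
P=[[-160,40.5,14],[-160,-40.5,14],[0,38,51],[-165,-95,38],[76,115,70]]
C,P=C[:4],P[:4]
r=least_squares(lambda p:(proj(f,bay_pts(p,P))-C).ravel(),[650,50,-.1],x_scale=[10,10,.1])
p=r.x;print(p,r.fun.round(1))
q=np.array([[[198,356]],[[215,433]],[[100,360]],[[55,440]]]).reshape(-1,2)/4.4+[184.6,94.6]
print(to_bay(p,unproj(f,q,[34,40,42,42])))
# hover TCP above reader (-110,-57)
s=sense();R=Ro.from_euler("xyz",s["tcp_rot"])
for xy in ([-110,-40],[-127,-57]):
    w=bay_pts(p,[[*xy,303]])[0];print(w,R.inv().apply(w-s["eef_pos"]))
E
```

```text
[ 6.13396742e+02  9.45159536e+01 -7.47515180e-02] [ 0.4  0.6 -0.   0.4 -0.2 -1.1 -0.2  0.1]
[[ -48.28943845   -3.01088468   34.        ]
 [-107.35979143  -22.09635204   40.        ]
 [ -58.81147352   71.69637444   42.        ]
 [-123.677459    100.32896826   42.        ]]
[500.7166508   62.84266873 303.        ] [-420.25955135 -345.47381732    0.774108  ]
[482.49453223  47.1597355  303.        ] [-410.93410135 -367.63314459    0.78815745]
```

>>> drive_tool(
  targets=[-0.03, -0.025, 0, 0, 0, -0.03, 0.7, -0.06, -0.05, 0, 0, 0, -0.06, 0.7, -0.09, -0.08, 0, 0, 0, -0.1, 0.7, -0.12, -0.105, 0, 0, 0, -0.13, 0.7, -0.15, -0.13, 0, 0, 0, -0.16, 0.7, -0.18, -0.16, 0, 0, 0, -0.19, 0.7, -0.21, -0.185, 0, 0, 0, -0.22, 0.7, -0.24, -0.21, 0, 0, 0, -0.25, 0.7, -0.27, -0.235, 0, 0, 0, -0.28, 0.7, -0.3, -0.265, 0, 0, 0, -0.31, 0.7, -0.33, -0.29, 0, 0, 0, -0.34, 0.7, -0.36, -0.32, 0, 0, 0, -0.387, 0.7],
)

```text
clock: 1.25
eef_pos: [458.5, 111.7, 304.2]
tcp_rot: [3.141, 0.001, 3.068]
contact_force: [-0.0, 0.4, 0.5]
opening: 0.7
```

```bash
python3 - <<'E'
from h import *
s=sense();print(s["eef_pos"],s["tcp_rot"],s["opening"])
f=cam("wrist");print(f["T"].round(3).tolist(),f["f"])
cv2.imwrite("pics/w1.png",cv2.resize(f["color"],(768,576)))
E
```

```text
[458.5446153  111.65876955 304.1671199 ] [3.14117631e+00 9.23747920e-04 3.06827290e+00] 0.7001106707500603
[[0.073, 0.953, 0.295, 383.652], [0.997, -0.071, -0.02, 116.061], [0.001, 0.296, -0.955, 374.187], [0.0, 0.0, 0.0, 1.0]] 345.12416418700946
```

View pics/w1.png

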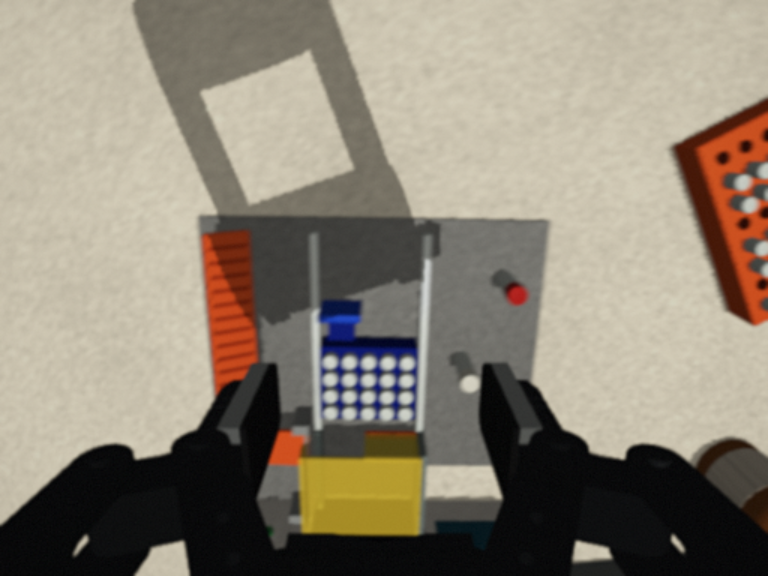

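```bash
python3 - <<'E'
from h import *
from scipy.optimize import least_squares
f=cam("top");g=cam("wrist")
C=np.array([[130,491],[234,501],[150,292],[303,515]])/4.4+[184.6,94.6]
P=[[-160,40.5,14],[-160,-40.5,14],[0,38,51],[-165,-95,38]]
D=np.array([[314,234],[428,236],[302,457],[423,457],[227,232]])/1.5-.2
Q=[[-160,-40.5,14],[-160,40.5,14],[0,-48,51],[0,38,51],[-165,-95,38]]
res=lambda p:np.r_[(proj(f,bay_pts(p,P))-C).ravel(),(proj(g,bay_pts(p,Q))-D).ravel()]
r=least_squares(res,[613,94,-.07],x_scale=[10,10,.1],loss="soft_l1")
p=r.x;print(p,res(p).round(1));np.save("p.npy",p)
q=np.array([[340,318],[340,301],[368,384],[470,383],[517,294]])/1.5-.2
print(to_bay(p,unproj(g,q,[40,6,34,42,42])).round(1))
w=bay_pts(p,[[-130,-57,200]])[0];s=sense();R=Ro.from_euler("xyz",s["tcp_rot"])
print(w,R.inv().apply(w-s["eef_pos"]),p[2]+np.pi-s["tcp_rot"][2])
# fingertip position in image
print(s["opening"])
for z in(60,65,70,75):
  for yy in (-28.75,28.75,-30,):
    print(z,yy,(proj(g,(R.apply([0,yy,z])+s["eef_pos"]))*1.5).round())
E
```

```text
[ 6.16244054e+02  8.83937743e+01 -8.53182893e-02] [ 1.7 -0.3  1.3 -0.3  1.7 -2.   1.  -0.5  0.  -0.9  0.4 -1.7  1.8  0.3
 -0.8  0.9  0.3 -0. ]
[[-105.6  -21.1   40. ]
 [-106.3  -23.5    6. ]
 [ -51.8   -1.8   34. ]
 [ -57.3   71.4   42. ]
 [-124.6   99.2   42. ]]
[481.85967083  42.67903237 200.        ] [-28.54444301 -66.0501638  103.97084492] -0.005643447134394908
0.7017117505623488
60 -28.75 [[289. 399.]]
60 28.75 [[491. 399.]]
60 -30 [[284. 398.]]
65 -28.75 [[292. 390.]]
65 28.75 [[488. 390.]]
65 -30 [[287. 390.]]
70 -28.75 [[294. 382.]]
70 28.75 [[485. 382.]]
70 -30 [[290. 382.]]
75 -28.75 [[297. 374.]]
75 28.75 [[481. 375.]]
75 -30 [[293. 374.]]
```

>>> drive_tool(
  targets=[-0.009, -0.022, 0.035, 0, 0, 0.002, 0.68, -0.019, -0.044, 0.07, 0, 0, 0.004, 0.68, -0.028, -0.066, 0.104, 0, 0, 0.006, 0.68, -0.028, -0.066, 0.104, 0, 0, 0.006, 0.68, -0.028, -0.066, 0.104, 0, 0, 0.006, 0.68],
)

```text
clock: 1.82
eef_pos: [479.8, 45.6, 198.1]
tcp_rot: [-3.141, -0.004, 3.059]
contact_force: [-0.0, 0.8, 1.1]
opening: 0.681
```

```bash
python3 - <<'E'
from h import *
s=sense();print(s["eef_pos"],s["tcp_rot"],s["opening"],s["contact_force"])
f=cam("wrist")
np.save("w2.npy",f["color"])
cv2.imwrite("pics/w2.png",cv2.resize(f["color"],(768,576)))
E
```

```text
[479.79027013  45.64787706 198.07987426] [-3.14112524 -0.00443885  3.05938316] 0.681484952672818 [-0.03795017  0.81059688  1.06046966]
```

View pics/w2.png

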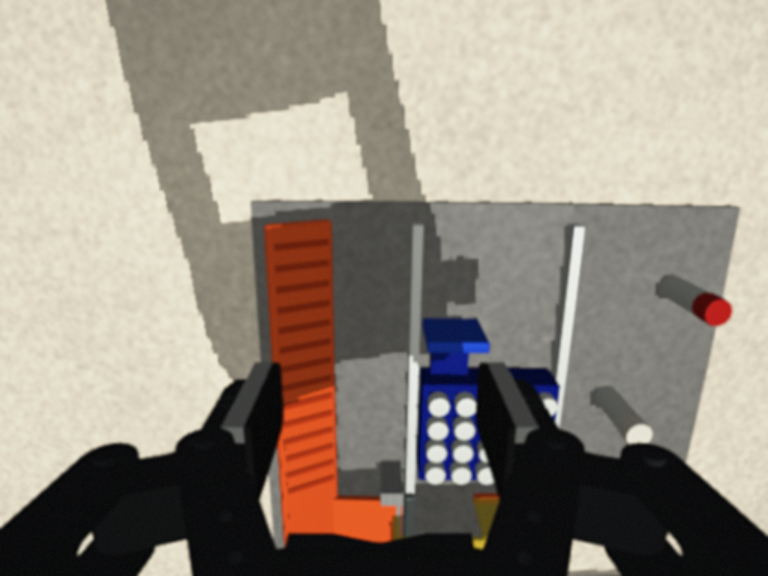

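```bash
python3 - <<'E'
from h import *
from scipy.optimize import least_squares
g=cam("wrist")
D=np.array([[418,226],[579,228],[298,224],[410,490],[566,400]])/1.5-.2
Q=np.array([[-160,-40.5,14],[-160,40.5,14],[-165,-95,38],[0,-40.5,14],[0,40.5,14]],float)
W=unproj(g,D,Q[:,2])
def res(p):
    b=to_bay(p,W)-Q; return np.r_[b[:3,:2].ravel(),b[3:,1]]
p=least_squares(res,[613,94,-.07],x_scale=[10,10,.1]).x
print(p,res(p).round(1));np.save("p.npy",p)
q=np.array([[460,344],[449,320],[275,385],[493,400]])/1.5-.2
print(to_bay(p,unproj(g,q[:2],[40,6])).round(1))
s=sense();print("tcp in bay",to_bay(p,s["eef_pos"]).round(1),p[2]+np.pi-s["tcp_rot"][2])
R=Ro.from_euler("xyz",s["tcp_rot"])
for x in(-11,11):
 for y in (-29,29,43.5): print(x,y,(proj(g,(R.apply([[x,y,60],[x,y,73],[x,y,78]])+s["eef_pos"]))*1.5).round().tolist())
E
```

```text
[ 6.17841059e+02  9.49882189e+01 -7.88929094e-02] [-0.1 -0.3  0.9  0.2 -0.7 -2.  -1.8  3.9]
[[-107.4  -21.4   40. ]
 [-106.8  -22.3    6. ]]
tcp in bay [[-132.4  -59.   200.5]] 0.0016709889366950392
-11 -29 [[284.0, 439.0], [291.0, 415.0], [293.0, 407.0]]
-11 29 [[484.0, 439.0], [476.0, 415.0], [473.0, 407.0]]
-11 43.5 [[533.0, 438.0], [522.0, 415.0], [518.0, 407.0]]
11 -29 [[279.0, 371.0], [287.0, 351.0], [289.0, 344.0]]
11 29 [[489.0, 370.0], [480.0, 351.0], [477.0, 344.0]]
11 43.5 [[541.0, 370.0], [528.0, 351.0], [524.0, 344.0]]
```

>>> drive_tool(
  targets=[0, 0.001, 0.02, 0, 0, 0, 0.75, 0, 0.002, 0.04, 0, 0, 0, 0.75, 0, 0.002, 0.06, 0, 0, 0, 0.75, 0, 0.002, 0.075, 0, 0, 0, 0.75, 0, 0.002, 0.083, 0, 0, 0, 0.75, 0, 0.002, 0.085, 0, 0, 0, 0.75, 0, 0.002, 0.085, 0, 0, 0, 0.75, 0, 0.002, 0.085, 0, 0, 0, 0.75],
)

```text
clock: 2.58
eef_pos: [481.8, 48.0, 116.0]
tcp_rot: [3.141, 0.002, 3.061]
contact_force: [0.0, -0.5, 0.4]
opening: 0.752
```

>>> drive_tool(
  targets=[0, 0, 0.002, 0, 0, 0, 0.75, 0, 0, 0.004, 0, 0, 0, 0.75, 0, 0, 0.006, 0, 0, 0, 0.75, 0, 0, 0.008, 0, 0, 0, 0.75, 0, 0, 0.01, 0, 0, 0, 0.75, 0, 0, 0.01, 0, 0, 0, 0.75],
)

```text
clock: 3.08
eef_pos: [481.0, 47.4, 104.6]
tcp_rot: [-3.142, -0.0, 3.061]
contact_force: [-0.3, 1.0, 0.6]
opening: 0.747
```

```bash
python3 - <<'E'
from h import *
s=sense();print(s["clock"],s["eef_pos"],s["tcp_rot"],s["opening"],s["contact_force"],s["wrist_torque"],to_bay(np.load("p.npy"),s["eef_pos"]))
f=cam("wrist")
cv2.imwrite("pics/w3.png",cv2.resize(f["color"],(768,576)))
E
```

```text
3.0833 [481.03830654  47.40545632 104.56594093] [-3.14156647e+00 -2.30322397e-04  3.06065356e+00] 0.7471029268469775 [-0.30858212  1.04128556  0.61753594] [-0.02340875 -0.04100458  0.00910708] [[-132.62718745  -58.21633446  104.56594093]]
```

View pics/w3.png

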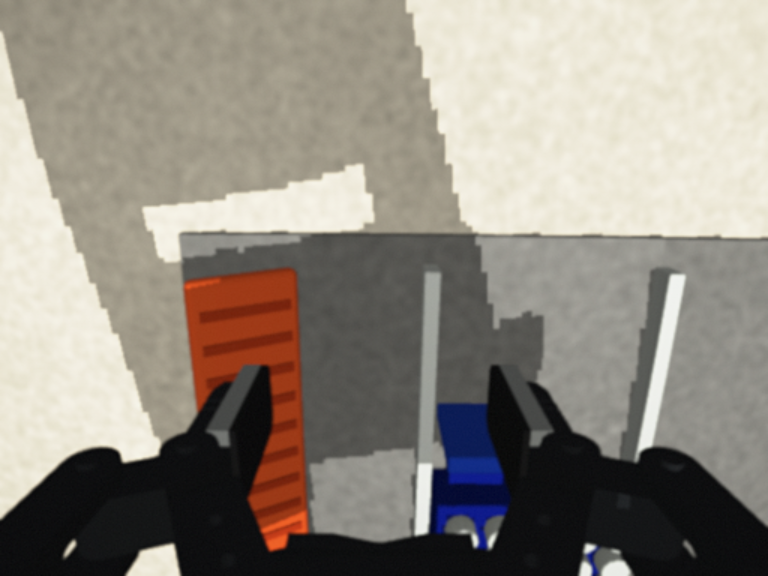

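>>> drive_tool(
  targets=[0, 0, 0.002, 0, 0, 0, 0.75, 0, 0, 0.004, 0, 0, 0, 0.75, 0, 0, 0.006, 0, 0, 0, 0.75, 0, 0, 0.008, 0, 0, 0, 0.75, 0, 0, 0.008, 0, 0, 0, 0.75],
)

```text
clock: 3.55
eef_pos: [481.2, 47.4, 96.6]
tcp_rot: [-3.142, 0.0, 3.061]
contact_force: [0.3, -0.1, 2.9]
opening: 0.749
```

>>> drive_tool(
  targets=[0, 0, 0.002, 0, 0, 0, 0.75, 0, 0, 0.004, 0, 0, 0, 0.75, 0, 0, 0.006, 0, 0, 0, 0.75, 0, 0, 0.008, 0, 0, 0, 0.75, 0, 0, 0.008, 0, 0, 0, 0.75],
)

```text
clock: 3.97
eef_pos: [481.3, 47.7, 88.6]
tcp_rot: [3.141, 0.0, 3.061]
contact_force: [0.8, 3.1, 5.1]
opening: 0.75
```

>>> drive_tool(
  targets=[0, 0, 0.002, 0, 0, 0, 0.75, 0, 0, 0.004, 0, 0, 0, 0.75, 0, 0, 0.006, 0, 0, 0, 0.75, 0, 0, 0.008, 0, 0, 0, 0.75, 0, 0, 0.008, 0, 0, 0, 0.75],
)

```text
clock: 4.38
eef_pos: [481.4, 47.8, 80.9]
tcp_rot: [3.141, 0.001, 3.061]
contact_force: [0.8, 3.8, 6.5]
opening: 0.752
```

```bash
python3 - <<'E'
from h import *
s=sense();print(s["clock"],s["eef_pos"],s["opening"],s["contact_force"],to_bay(np.load("p.npy"),s["eef_pos"]))
f=cam("wrist");g=cam("scene")
b=cv2.resize(g["color"][180:290,215:360],None,fx=4,fy=4,interpolation=cv2.INTER_CUBIC)
o=np.zeros((600,800,3),np.uint8);o[:440,:580]=b;w=cv2.resize(f["color"][180:],None,fx=.8,fy=.8)[:160];o[440:440+len(w),:w.shape[1]]=w
cv2.imwrite("pics/s4.png",o)
E
```

```text
4.3833 [481.39976829  47.83731501  80.86977115] 0.7517452004649186 [0.79585884 3.78993199 6.47026501] [[-132.30088526  -57.75733184   80.86977115]]
```

View pics/s4.png

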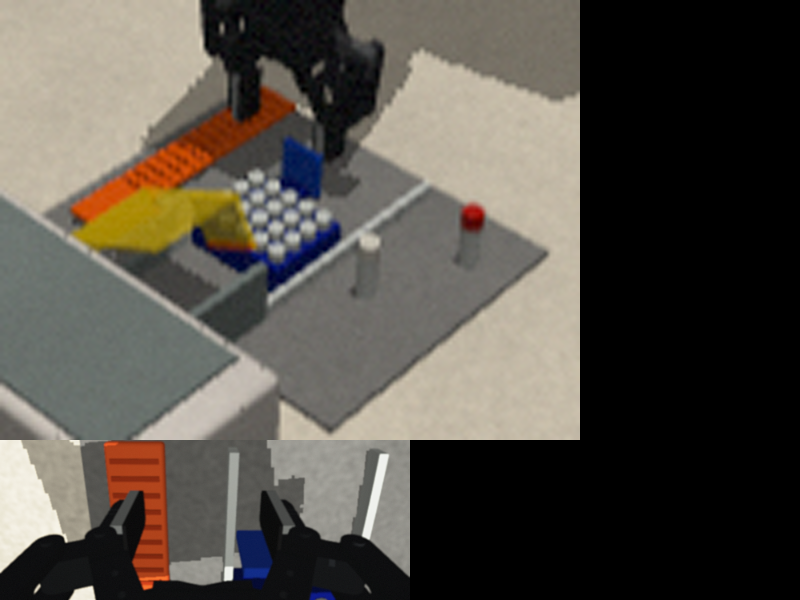

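>>> drive_tool(
  targets=[0, 0, 0.0015, 0, 0, 0, 0.75, -0.003, 0, 0.0015, 0, 0, 0, 0.75, -0.006, 0, 0.0015, 0, 0, 0, 0.75, -0.009, 0, 0.0015, 0, 0, 0, 0.75, -0.012, 0, 0.0015, 0, 0, 0, 0.75, -0.015, 0, 0.0015, 0, 0, 0, 0.75, -0.018, 0, 0.0015, 0, 0, 0, 0.75, -0.021, 0, 0.0015, 0, 0, 0, 0.75, -0.024, 0, 0.0015, 0, 0, 0, 0.75, -0.027, 0, 0.0015, 0, 0, 0, 0.75, -0.03, 0, 0.0015, 0, 0, 0, 0.75, -0.03, 0, 0.0015, 0, 0, 0, 0.75],
)

```text
clock: 5.48
eef_pos: [509.8, 44.8, 79.0]
tcp_rot: [-3.141, -0.003, 3.061]
contact_force: [-3.8, -0.4, 4.8]
opening: 0.75
```

```bash
python3 - <<'E'
from h import *
s=sense();print(s["clock"],s["eef_pos"],s["opening"],s["contact_force"],to_bay(np.load("p.npy"),s["eef_pos"]))
f=cam("wrist");g=cam("scene")
b=cv2.resize(g["color"][180:290,215:360],None,fx=4,fy=4,interpolation=cv2.INTER_CUBIC)
o=np.zeros((600,800,3),np.uint8);o[:440,:580]=b;w=cv2.resize(f["color"][180:],None,fx=.8,fy=.8)[:160];o[440:440+len(w),:w.shape[1]]=w
cv2.imwrite("pics/s5.png",o)
E
```

```text
5.4833 [509.79248699  44.78051881  79.0151716 ] 0.7504478684835519 [-3.75944729 -0.42382372  4.7902279 ] [[-103.75557071  -58.56695882   79.0151716 ]]
```

View pics/s5.png

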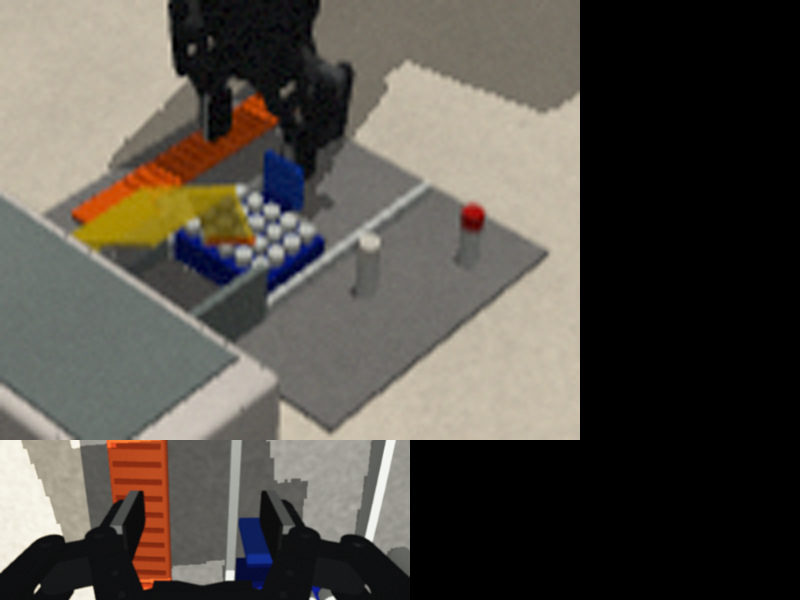

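>>> drive_tool(
  targets=[-0.003, 0, 0, 0, 0, 0, 0.75, -0.006, 0, 0, 0, 0, 0, 0.75, -0.009, 0, 0, 0, 0, 0, 0.75, -0.012, 0, 0, 0, 0, 0, 0.75, -0.015, 0, 0, 0, 0, 0, 0.75, -0.018, 0, 0, 0, 0, 0, 0.75, -0.021, 0, 0, 0, 0, 0, 0.75, -0.024, 0, 0, 0, 0, 0, 0.75, -0.027, 0, 0, 0, 0, 0, 0.75, -0.03, 0, 0, 0, 0, 0, 0.75, -0.033, 0, 0, 0, 0, 0, 0.75, -0.036, 0, 0, 0, 0, 0, 0.75],
)

```text
clock: 6.58
eef_pos: [547.2, 42.1, 79.4]
tcp_rot: [3.142, 0.0, 3.061]
contact_force: [-4.8, -0.8, 5.5]
opening: 0.752
```

>>> drive_tool(
  targets=[-0.003, 0, 0, 0, 0, 0, 0.75, -0.006, 0, 0, 0, 0, 0, 0.75, -0.009, 0, 0, 0, 0, 0, 0.75, -0.012, 0, 0, 0, 0, 0, 0.75, -0.015, 0, 0, 0, 0, 0, 0.75, -0.018, 0, 0, 0, 0, 0, 0.75, -0.021, 0, 0, 0, 0, 0, 0.75, -0.024, 0, 0, 0, 0, 0, 0.75, -0.026, 0, 0, 0, 0, 0, 0.75, -0.028, 0, 0, 0, 0, 0, 0.75, -0.03, 0, 0, 0, 0, 0, 0.75, -0.03, 0, 0, 0, 0, 0, 0.75],
)

```text
clock: 7.58
eef_pos: [577.4, 39.7, 79.5]
tcp_rot: [3.142, 0.001, 3.061]
contact_force: [-3.3, -0.4, 5.4]
opening: 0.751
```

```bash
python3 - <<'E'
from h import *
s=sense();print(s["clock"],s["eef_pos"],s["opening"],s["contact_force"],to_bay(np.load("p.npy"),s["eef_pos"]))
f=cam("wrist");g=cam("scene")
b=cv2.resize(g["color"][180:290,215:360],None,fx=4,fy=4,interpolation=cv2.INTER_CUBIC)
o=np.zeros((600,800,3),np.uint8);o[:440,:580]=b;w=cv2.resize(f["color"][180:],None,fx=.8,fy=.8)[:160];o[440:440+len(w),:w.shape[1]]=w
cv2.imwrite("pics/s6.png",o)
E
```

```text
7.5833 [577.3742165   39.66812407  79.49134985] 0.7507950951789483 [-3.30751458 -0.44671196  5.43197907] [[-35.98113614 -58.33726167  79.49134985]]
```

View pics/s6.png

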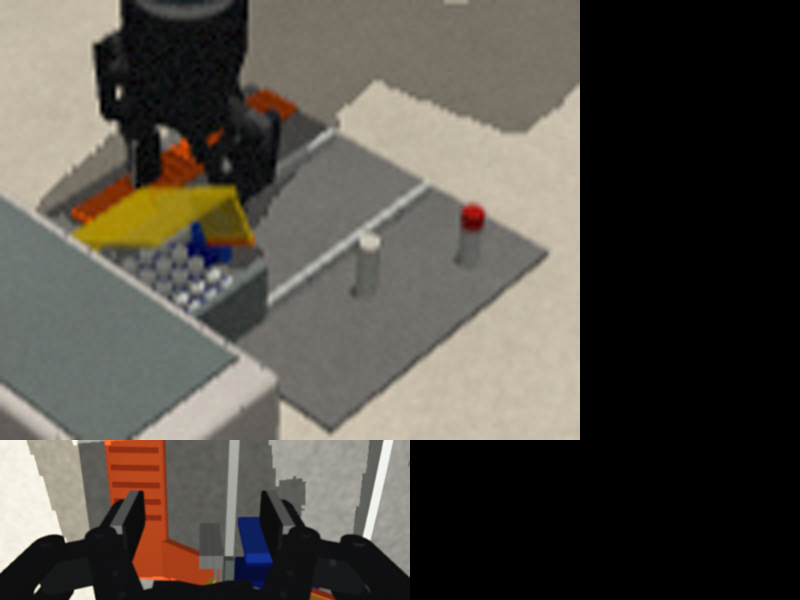

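>>> drive_tool(
  targets=[-0.002, 0, 0, 0, 0, 0, 0.75, -0.004, 0, 0, 0, 0, 0, 0.75, -0.006, 0, 0, 0, 0, 0, 0.75, -0.008, 0, 0, 0, 0, 0, 0.75, -0.008, 0, 0, 0, 0, 0, 0.75],
)

```text
clock: 8.1
eef_pos: [585.3, 39.0, 79.5]
tcp_rot: [3.142, 0.001, 3.061]
contact_force: [-3.6, -0.7, 5.2]
opening: 0.748
```

>>> drive_tool(
  targets=[-0.001, 0, 0, 0, 0, 0, 0.75, -0.002, 0, 0, 0, 0, 0, 0.75, -0.002, 0, 0, 0, 0, 0, 0.75],
)

```text
clock: 8.35
eef_pos: [585.8, 39.0, 79.3]
tcp_rot: [-3.141, -0.003, 3.061]
contact_force: [-8.2, 1.2, 9.8]
opening: 0.751
```

>>> drive_tool(
  targets=[-0.001, 0, 0, 0, 0, 0, 0.75, -0.002, 0, 0, 0, 0, 0, 0.75, -0.002, 0, 0, 0, 0, 0, 0.75],
)

```text
clock: 8.6
eef_pos: [586.1, 39.0, 79.1]
tcp_rot: [-3.141, -0.006, 3.061]
contact_force: [-16.2, 2.7, 14.1]
opening: 0.752
```

```bash
python3 - <<'E'
from h import *
s=sense();print(s["clock"],s["eef_pos"],s["opening"],s["contact_force"],s["wrist_torque"],to_bay(np.load("p.npy"),s["eef_pos"]))
f=cam("wrist");g=cam("scene");t=cam("top")
b=cv2.resize(g["color"][180:290,215:330],None,fx=4,fy=4,interpolation=cv2.INTER_CUBIC)
o=np.zeros((600,800,3),np.uint8);o[:440,:460]=b;w=cv2.resize(f["color"][250:384,100:400],None,fx=1.6,fy=1.6)[:160];o[440:440+len(w),:w.shape[1]]=w
a=cv2.resize(t["color"][120:220,200:280],None,fx=4,fy=4,interpolation=cv2.INTER_CUBIC);o[:400,470:790]=a
cv2.imwrite("pics/s7.png",o)
E
```

```text
8.6 [586.10825264  39.04724464  79.08542916] 0.7515348826154786 [-16.15979369   2.6655186   14.08057288] [0.50542913 2.17600818 0.30277041] [[-27.22533443 -58.26787094  79.08542916]]
```

View pics/s7.png

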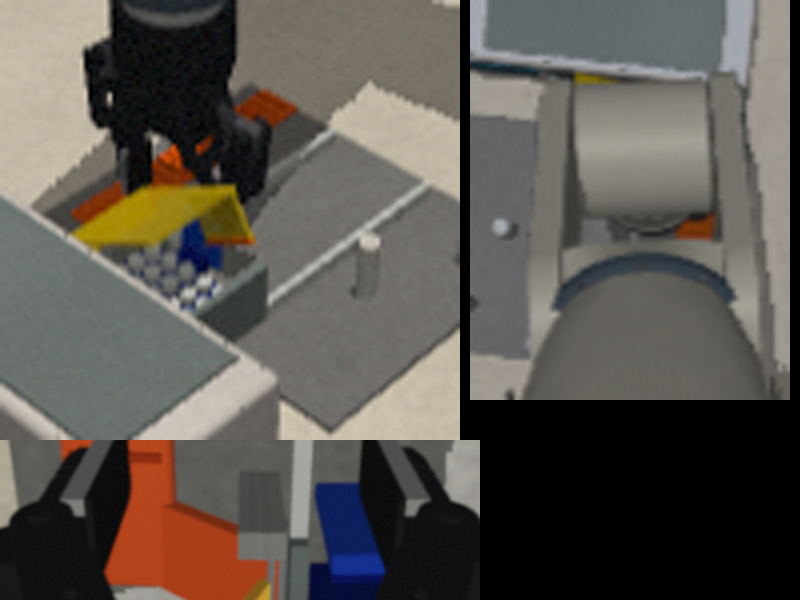

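```bash
python3 - <<'E'
from h import *
p=np.load("p.npy");f=cam("wrist");g=cam("scene")
uv=np.array([[322,322.5]]);print("plate rear top",to_bay(p,unproj(f,uv,40)))
# scene: predicted pixel (in s7 crop coords) of plate top & nose caps for home / 6mm short
for x in(46,40,34):
  P=[[x-60,-21-15,40],[x-60,-21+15,40],[x+30,36,26],[x+30,-36,26],[x-30,36.5,26]]
  print(x,((proj(g,bay_pts(p,P))-[215,180])*4).round().tolist())
print("lane/bay ref",((proj(g,bay_pts(p,[[-160,40.5,14],[0,40.5,14]]))-[215,180])*4).round().tolist())
c=g["color"][225:265,235:285];cv2.imwrite("pics/s8.png",cv2.resize(c,None,fx=12,fy=12,interpolation=cv2.INTER_CUBIC))
E
```

```text
plate rear top [[-15.91697114 -32.90677179  40.        ]]
46 [[186.0, 203.0], [221.0, 224.0], [168.0, 351.0], [81.0, 292.0], [239.0, 299.0]]
40 [[192.0, 198.0], [228.0, 220.0], [175.0, 346.0], [88.0, 287.0], [246.0, 294.0]]
34 [[199.0, 193.0], [234.0, 215.0], [182.0, 340.0], [96.0, 282.0], [253.0, 289.0]]
lane/bay ref [[426.0, 180.0], [262.0, 304.0]]
```

View pics/s8.png

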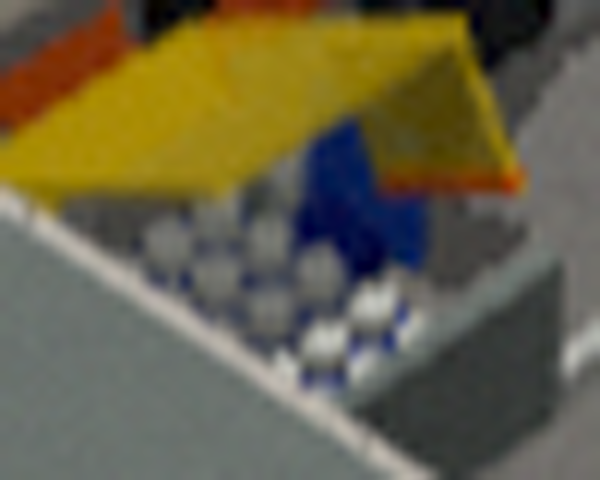

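>>> drive_tool(
  targets=[0.002, 0, 0, 0, 0, 0, 0.75, 0.004, 0, 0, 0, 0, 0, 0.75, 0.006, 0, 0, 0, 0, 0, 0.75, 0.009, 0, 0, 0, 0, 0, 0.75, 0.012, 0, 0, 0, 0, 0, 0.75, 0.016, 0, 0, 0, 0, 0, 0.75, 0.02, 0, 0, 0, 0, 0, 0.75, 0.02, 0, 0, 0, 0, 0, 0.75],
)

```text
clock: 9.52
eef_pos: [570.4, 40.6, 80.2]
tcp_rot: [3.141, 0.004, 3.061]
contact_force: [0.9, 0.0, 6.5]
opening: 0.75
```

```bash
python3 - <<'E'
from h import *
s=sense();print(s["clock"],s["eef_pos"],s["contact_force"])
g=cam("scene");f=cam("wrist")
a=cv2.resize(g["color"][225:265,235:285],None,fx=8,fy=8,interpolation=cv2.INTER_CUBIC)
b=cv2.resize(f["color"][200:384,100:450],None,fx=1.5,fy=1.5)
o=np.zeros((600,530,3),np.uint8);o[:320,:400]=a;o[322:322+len(b),:b.shape[1]]=b
cv2.imwrite("pics/s9.png",o)
E
```

```text
9.5167 [570.38004395  40.5715135   80.21680229] [9.35844186e-01 3.74520126e-03 6.49791734e+00]
```

View pics/s9.png

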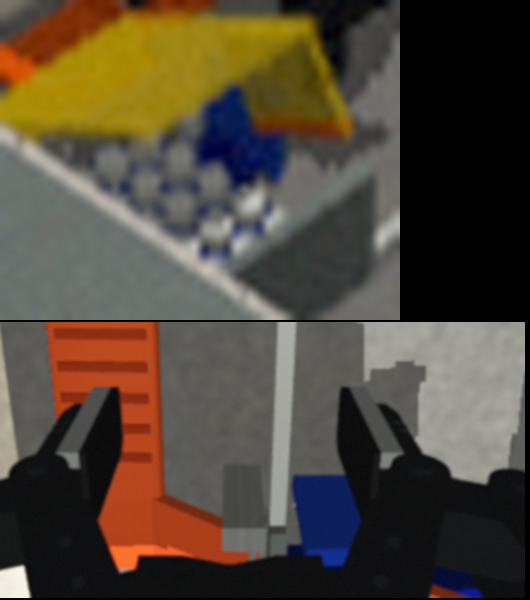

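>>> drive_tool(
  targets=[0.001, 0, -0.003, 0, 0, 0, 0.75, 0.002, 0, -0.006, 0, 0, 0, 0.75, 0.003, 0, -0.009, 0, 0, 0, 0.75, 0.004, 0, -0.012, 0, 0, 0, 0.75, 0.005, 0, -0.015, 0, 0, 0, 0.75, 0.006, 0, -0.018, 0, 0, 0, 0.75, 0.007, 0, -0.021, 0, 0, 0, 0.75, 0.008, 0, -0.024, 0, 0, 0, 0.75, 0.009, 0, -0.027, 0, 0, 0, 0.75, 0.01, 0, -0.03, 0, 0, 0, 0.75, 0.011, 0, -0.035, 0, 0, 0, 0.75, 0.012, 0, -0.04, 0, 0, 0, 0.75],
)

```text
clock: 10.62
eef_pos: [556.1, 41.2, 119.4]
tcp_rot: [-3.141, -0.001, 3.061]
contact_force: [0.2, -0.1, 0.5]
opening: 0.75
```

>>> drive_tool(
  targets=[0.005, 0, -0.015, 0, 0, 0, 0.75, 0.015, 0, -0.035, 0, 0, 0, 0.75, 0.03, 0, -0.06, 0, 0, 0, 0.75, 0.05, 0, -0.085, 0, 0, 0, 0.75, 0.07, 0, -0.11, 0, 0, 0, 0.75, 0.09, 0, -0.13, 0, 0, 0, 0.75, 0.105, 0, -0.145, 0, 0, 0, 0.75, 0.115, 0, -0.155, 0, 0, 0, 0.75, 0.12, 0, -0.16, 0, 0, 0, 0.75, 0.12, 0, -0.16, 0, 0, 0, 0.75, 0.12, 0, -0.16, 0, 0, 0, 0.75],
)

```text
clock: 11.53
eef_pos: [437.4, 51.0, 279.4]
tcp_rot: [3.141, 0.001, 3.061]
contact_force: [0.6, 0.8, -0.9]
opening: 0.75
```

```bash
python3 - <<'E'
from h import *
s=sense();print(s["clock"],s["eef_pos"],s["contact_force"])
g=cam("scene");f=cam("wrist")
a=cv2.resize(g["color"][180:290,215:360],None,fx=2.4,fy=2.4,interpolation=cv2.INTER_CUBIC)
b=cv2.resize(f["color"],None,fx=.85,fy=.85)
o=np.zeros((600,800,3),np.uint8);o[:264,:348]=a;o[266:266+len(b),:b.shape[1]]=b
cv2.imwrite("pics/s10.png",o)
E
```

```text
11.5333 [437.43288363  51.01350229 279.43212987] [ 0.60548947  0.78969527 -0.87109668]
```

```bash
python3 - <<'E'
from h import *
p=np.load("p.npy")
for n in("scene","top"):
    f=cam(n);i0=cv2.imread(f"pics/{n}0.png")
    def st(im,lo,hi):
        h=cv2.cvtColor(im,cv2.COLOR_BGR2HSV);m=cv2.inRange(h,lo,hi)
        k=np.zeros_like(m)
        if n=="top":k[95:220,185:275]=1
        else:k[185:285,225:355]=1
        v,u=np.nonzero(m*k);return len(u),u.mean().round(1),v.mean().round(1),u.min(),u.max(),v.min(),v.max()
    for name,lo,hi in(("yellow",(22,120,60),(33,255,255)),("orange",(3,150,80),(15,255,255)),("blue",(110,120,40),(130,255,255))):
        print(n,name,st(i0,lo,hi),st(f["color"],lo,hi))
    print(n,"plate pred home",proj(f,bay_pts(p,[[-14,-36,40],[-14,-6,40],[-14,-6,6]])).round(1).tolist())
E
```

```text
scene yellow (701, np.float64(257.4), np.float64(242.3), np.int64(235), np.int64(279), np.int64(227), np.int64(257)) (698, np.float64(257.4), np.float64(242.3), np.int64(235), np.int64(279), np.int64(227), np.int64(257))
scene orange (722, np.float64(258.7), np.float64(213.2), np.int64(232), np.int64(335), np.int64(193), np.int64(236)) (730, np.float64(259.1), np.float64(213.2), np.int64(232), np.int64(335), np.int64(193), np.int64(237))
scene blue (226, np.float64(289.2), np.float64(232.5), np.int64(265), np.int64(299), np.int64(214), np.int64(252)) (11, np.float64(265.5), np.float64(233.6), np.int64(262), np.int64(269), np.int64(231), np.int64(236))
scene plate pred home [[261.4, 230.6], [270.3, 236.1], [270.2, 246.5]]
top yellow (570, np.float64(233.0), np.float64(150.9), np.int64(219), np.int64(247), np.int64(140), np.int64(162)) (571, np.float64(233.0), np.float64(150.9), np.int64(219), np.int64(247), np.int64(140), np.int64(162))
top orange (523, np.float64(255.4), np.float64(182.3), np.int64(222), np.int64(263), np.int64(158), np.int64(212)) (348, np.float64(255.7), np.float64(172.5), np.int64(245), np.int64(263), np.int64(158), np.int64(197))
top blue (151, np.float64(231.6), np.float64(181.2), np.int64(219), np.int64(240), np.int64(167), np.int64(193)) (29, np.float64(235.7), np.float64(164.2), np.int64(232), np.int64(240), np.int64(162), np.int64(166))
top plate pred home [[239.9, 165.0], [231.1, 164.2], [231.7, 165.4]]
```

Flap identical to its closed picture; the plate is where it is predicted for home (±1 px); nothing touches the robot.

```bash
python3 -c "
from rig import *
print(sign_off())"
```

```text
the job is handed in; nothing more can be done
None
```

The carrier is loaded and the job is handed in, at about 12 s on the clock. One fingertip held the paddle down at about 5 to 6.5 N, near level by that force and the picture. The other pushed the carrier along the lane until the push force rose to about 16 N at the back stop. I backed off the push plate first while still holding the paddle, then lifted gently so the flap closed, and moved clear.

**Last checks:**
- **Flap:** its pixels in both fixed cameras match the pictures taken at the start, so it is closed.
- **Carrier:** the push plate is within about 1 px of where it should be when fully home. That is 3–4 mm in the top view, finer in the scene view. One wrist-camera estimate while still pressing put the plate about 2 mm short, which is within calibration error.
- **Robot:** the contact force is about 1 N or less, which is sensor noise.

**Disagreed or not confirmed:**
- During the final push the vertical force rose from 5 N to 14 N, and I did not find out why. It fell back to 6.5 N as soon as I backed off.
- The viewer refused my last picture because its limit was reached. The final check is therefore numeric only.
- I did not re-measure the bystanders at the end. The last pictures I viewed showed no contact with any in view.

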